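# Check both brake levers of a scooter handlebar

## Robot

A 7-joint arm with a two-finger parallel gripper is mounted at the origin on the work surface. World frame = base frame: x ahead of the robot, y to its left, z up, the work surface at z = 0. Lengths are in mm, angles in rad, forces in N, time in s.
With the tool pointing down it reaches from about 425 to 925 mm from the base axis. Payload 6.8 kg.
Tool frame: the origin (TCP) lies on the centre line of the jaws, within the pads' length; the fingertips stand 22 mm ahead of it and the grasp point (between the pads) lies 3 mm ahead of it; z points along the fingers, y is the direction in which the jaws open and shut (so a half turn about z gives the same grasp; the last joint's range is limited). The gripper opens to 85 mm and grips with 20 to 120 N. Pads are 22 mm wide; open, the fingers measure 114 mm over their backs; the gripper's body (76 mm by 85 mm) begins 54 mm behind the grasp point. The pads swing forward as they close: fully open they stand 13 mm farther back than shut.
Start: joints at [-1.387, 0.477, 0.022, 1.555, -0.011, 1.109, -0.083], TCP at [194.178, 646.484, 253.308] pointing down, gripper open.
Joint ranges: [-2.96, 2.96], [-0.34, 2.1], [-1.41, 1.46], [0.24, 2.44], [-1.37, 4.51], [0.17, 1.92], [-2.96, 2.96]. Speed limits (rad/s): [2.39, 2.39, 3.14, 3.14, 3.14, 3.14, 3.14].

## Interface

Orientations are given as a rotation vector (axis times angle).
In Python, from station import ctrl gives the robot as it stands.
- The arm moves only by the tool move_arm, never from a script. Its argument "series" is one flat list of numbers, 5 for each row, row after row: the opening, from -1 (shut) to 1 (fully open), then the shift along the tool's x, y, z in m, then the turn about the tool's z in degrees. A call has 1 to 12 rows; each row shifts and turns the commanded pose from where the row before left it, along the tool's axes as they then stand; what a row does not reach is not made up. A row lasts 1/10 s, in which the tool goes at most 50 mm and 8.59 degrees, less where a joint would pass 70% of its speed; a pose out of reach is approached as far as the arm can. A call is refused whole if a number of a shift passes 0.05 or a number of a turn 8.59, either way. A call with a gripper value outside its range is refused whole. The fingers move at their own pace and stop on an object; "squeeze" is the grip in N (left out, the last holds). Time passes only in rows, so rows that do not move let the fingers close. It gives the time, the measured TCP pose, the force and the opening at its end, in the units of the state.
- ctrl.sense(): the state, without advancing time (a new reading comes with each control period).
- ctrl.get_image(name): name is "scene" or "top" or "wrist"; returns (picture, depth): 420x560x3 uint8, blue, green, red; 420x560 float32, mm along the optical axis (not along the pixel's ray), 0 where there is no reading.
- ctrl.camera_info(name): a dict with "mtx" (3x3 intrinsics, pixels), "extrinsics" (4x4, takes a point from world to camera coordinates). Camera axes: x right, y down, z forward; pixel columns grow to the right and rows downward; lengths in mm; the calibration is good to about 2 mm. A picture is of the moment at which its call begins: read the wrist's pose just before it. camera_info takes no time and is no camera call; for the wrist camera it gives the pose at the moment of the call.
- ctrl.sign_off(): hands the job in, once; it reports no verdict.
Trained networks look in the newest picture that a camera, given by its name, has taken for a name from the list of things; names that differ only in an ending like _2 or _b are one class to them, and where a whole thing is asked for, a point or a joint stands for the part that bears it (a point fixed in the world has none). Each returns a list of dicts, best first, with "p" (0 to 1); they miss things now and then, are a little off and sometimes report something else, mostly with a low value. They report only what shows in the picture. A call takes as long as a camera call. They do not tell look-alikes from the thing itself.
- ctrl.outline_of(label, camera): "mask" (420x560 bool, what is visible of it) and "rect" ([left, top, right, bottom] in pixels, round what is visible of it).
- ctrl.landmark_of(label, camera): "xy" ([column, row] in pixels: a listed point, or the origin of a listed thing).
The state is a dict: "clock": time; "joints": joint angles; "qd": joint speeds; "tau": joint torques, N m; "ee_pos": TCP position; "ee_rot": TCP orientation; "ft_force": force on the tool from outside, world axes, zero at the start; "torque": the same for the moment, N m; "opening": finger opening in mm.
Only numpy, scipy, OpenCV 4.12 (cv2) and the standard library are available. Lean on these libraries where they do the work, as an engineer would, in place of code of your own. Each camera call takes 0.05 s, during which the arm holds its last target. There are 200 camera calls.

## Task

The scooter handlebar on the bench stand needs its brake check. First the lever on the half of the bar with the yellow end cap, then the one on the half with the blue end cap: press the lever in with the backs of your closed fingers until it comes up against its stop short of the grip, keep it there for a good second, and let it spring fully out again before going on. Only push on the lever's outer face: do not pinch or hook it, do not force it, keep off the grips, and leave the things lying on the bench where they are.

Things in the scene. Friction and masses are not known exactly. Their poses are not given: they have to be found in the camera images.
- stand: bench stand bolted to the table with a straight scooter handlebar (510 mm long, 22 mm thick) at 180 mm height. Origin on the table under the bar's middle; y axis along the bar (left half +y), x axis level from the levers to the bar: the direction in which levers are pressed. Base plate 160 x 160 x 12 mm; black display on the bar's middle reaches 209 mm above the table.
- cap_yellow: yellow end cap on one end of the bar (42 mm diameter, 22 mm long): marks the lever to check first. Origin at its centre. Which end it is on varies.
- cap_blue: blue end cap on the other end of the bar, same size: marks the lever to check second. Origin at its centre.
- lever_l (a joint): the left (+y half of the bar) brake lever's swing about its upright pivot: 0 out at rest, grows as it is pressed in, 0.33 rad at its built-in stop. It springs back by itself; pressed at its press point it takes about 3 N to start moving and about 6 N to reach the stop.
- press_l (a point): where to press: point on the outer face of the left (+y half of the bar) lever's blade (the face away from the bar, towards the robot), 92 mm along the blade from its pivot, at mid-height, 180 mm above the table. It moves with the blade, about 30 mm towards the bar from rest to stop. Its axes turn with the lever; with the lever out they are those of the stand.
- tip_l (a point): centre of the 18 mm ball at the outer end of the left (+y half of the bar) lever's blade. The blade is a straight black metal strip 125 mm long, 16 mm high, 12 mm thick, on edge; with the lever out it splays from the bar by 24 degrees (0.42 rad), pointing outward along the bar and towards the robot. Its grey inner side, facing the bar, is not to be touched.
- grip_l: black rubber hand grip on the left (+y half of the bar) half of the bar, 120 mm long, 32 mm diameter, 180 mm above the table; origin at its end nearer the middle. With the lever at its stop the blade still stands about 20 mm off it.
- lever_r (a joint): the right (-y half of the bar) brake lever's swing about its upright pivot: 0 out at rest, grows as it is pressed in, 0.33 rad at its built-in stop. It springs back by itself; pressed at its press point it takes about 3 N to start moving and about 6 N to reach the stop.
- press_r (a point): where to press: point on the outer face of the right (-y half of the bar) lever's blade (the face away from the bar, towards the robot), 92 mm along the blade from its pivot, at mid-height, 180 mm above the table. It moves with the blade, about 30 mm towards the bar from rest to stop. Its axes turn with the lever; with the lever out they are those of the stand.
- tip_r (a point): centre of the 18 mm ball at the outer end of the right (-y half of the bar) lever's blade. The blade is a straight black metal strip 125 mm long, 16 mm high, 12 mm thick, on edge; with the lever out it splays from the bar by 24 degrees (0.42 rad), pointing outward along the bar and towards the robot. Its grey inner side, facing the bar, is not to be touched.
- grip_r: black rubber hand grip on the right (-y half of the bar) half of the bar, 120 mm long, 32 mm diameter, 180 mm above the table; origin at its end nearer the middle. With the lever at its stop the blade still stands about 20 mm off it.
- meter: orange multimeter lying on the bench, 185 x 90 x 42 mm (53 mm over its dial); origin under its middle
- flux: small amber bottle with black cap, 34 mm diameter, 75 mm tall, standing; origin under its middle
- pliers: red-handled pliers lying flat, 130 x 58 x 14 mm; origin at the rivet, on the table
- kitbox: white carton, 110 x 70 x 80 mm; origin under its middle
There are look-alikes about, which are no part of the job. There is more than one size of the flux; the one meant has the size given above.

How it is judged (in metres and radians):
On the way, in this order (a step that is already met when the one before it is completed fails the run):
1. the lever on the yellow-capped half is held in at its stop by the fingers, the other lever out (((distance between cap_yellow and grip_l below 0.2 m and (value of joint lever_l above 0.29 rad and contact force between the fingers and lever_l_c1 above 1 N and value of joint lever_r below 0.05 rad)) or (distance between cap_yellow and grip_r below 0.2 m and (value of joint lever_r above 0.29 rad and contact force between the fingers and lever_r_c1 above 1 N and value of joint lever_l below 0.05 rad)))), for 0.6 s.
2. that lever has sprung out again (((distance between cap_yellow and grip_l below 0.2 m and value of joint lever_l below 0.04 rad) or (distance between cap_yellow and grip_r below 0.2 m and value of joint lever_r below 0.04 rad))), for 0.2 s.
3. the lever on the blue-capped half is held in at its stop by the fingers, the first one out (((distance between cap_blue and grip_l below 0.2 m and (value of joint lever_l above 0.29 rad and contact force between the fingers and lever_l_c1 above 1 N and value of joint lever_r below 0.05 rad)) or (distance between cap_blue and grip_r below 0.2 m and (value of joint lever_r above 0.29 rad and contact force between the fingers and lever_r_c1 above 1 N and value of joint lever_l below 0.05 rad)))), for 0.6 s.
At the end, for the whole second after the job is handed in: each lever was pressed to its stop (over 0.29 rad, 0.6 s), yellow side first, out again between; now both levers are out (under 0.04 rad) and the meter, bottle, pliers and carton are within 15 mm of where they began, the bottle upright (value of joint each of lever_l, lever_r below 0.04 rad and distance of each of meter, flux, pliers, kitbox from where it was at the start of the episode below 0.015 m and angle between flux's own z axis and vertical below 0.2 rad); the robot touches nothing.
It fails at once if a lever is touched on its bar side (pinched or hooked) (contact force between the fingers and lever_l_c2 above 1.5 N or contact force between the fingers and lever_r_c2 above 1.5 N).
It fails at once if a lever is forced (over 40 N) (contact force between the fingers and lever_l_c1 above 40 N or contact force between the fingers and lever_r_c1 above 40 N).
It fails at once if the robot leans on a hand grip (over 3 N) (contact force between any of the fingers, the arm and grip_l above 3 N or contact force between any of the fingers, the arm and grip_r above 3 N).
It fails at once if something lying on the bench is lifted or pushed away (over 20 mm) or the bottle tipped (distance of any of meter, flux, pliers, kitbox from where it was at the start of the episode above 0.02 m or angle between flux's own z axis and vertical above 0.5 rad).
It also fails if it takes over 48 s, if anything falls off the work surface, if the arm or the gripper's body presses on something with over 40 N, if the wrist force passes 120 N, or if a joint passes its speed limit or range.

## Working session

There is one attempt and no reset: what is moved stays moved. The work goes in short steps, Python scripts to look and compute and a tool call to move; the robot and the scene stay as the last step left them, time stands still between calls to the robot, and variables do not carry over. Pictures are saved under pics/ and viewed, about 8 in all and at most 12, crops included, and the job is handed in when it is done.

Besides the shell and the picture viewer there is one more tool, called after "Request:" by a JSON object that holds its "op" and its "data", one argument or row to a line. move_arm: Moves the arm, as the interface text tells. Its arguments: {"type":"object","properties":{"series":{"type":"array","items":{"type":"number"}},"squeeze":{"type":"number"}},"required":["series"]}

```bash
mkdir -p pics; cat > h.py <<'E'
import numpy as np,cv2
from station import ctrl
from scipy.spatial.transform import Rotation as R
def px2w(cam,u,v,d):
    i=ctrl.camera_info(cam);K=np.array(i["mtx"]);T=np.array(i["extrinsics"])
    p=np.linalg.inv(K)@np.array([u,v,1.])*d
    return T[:3,:3].T@(p-T[:3,3])
def px2z(cam,u,v,z):
    i=ctrl.camera_info(cam);K=np.array(i["mtx"]);T=np.array(i["extrinsics"])
    r=T[:3,:3].T@np.linalg.inv(K)@np.array([u,v,1.]);c=-T[:3,:3].T@T[:3,3]
    return c+r*(z-c[2])/r[2]
E
python3 - <<'E'
from h import *
s=ctrl.sense();print({k:np.round(v,3) for k,v in s.items()}); print(R.from_rotvec(s["ee_rot"]).as_matrix().round(2))
for c in("scene","top"):
    im,d=ctrl.get_image(c);cv2.imwrite(f"pics/{c}0.png",im);np.save(f"{c}d.npy",d)
    for l,z in(("stand",0),("cap_yellow",180),("cap_blue",180),("press_l",180),("press_r",180),("tip_l",180),("tip_r",180),("grip_l",180),("grip_r",180),("meter",0),("flux",0),("pliers",0),("kitbox",0)):
        for r in ctrl.landmark_of(l,c)[:3]:
            print(c,l,round(r["p"],2),np.round(r["xy"]),px2z(c,*r["xy"],z).round())
E
```

```text
{'clock': np.float64(0.0), 'joints': array([-1.387,  0.478,  0.022,  1.556, -0.012,  1.109, -0.083]), 'qd': array([ 0.   ,  0.   ,  0.002, -0.001,  0.001, -0.001,  0.   ]), 'tau': array([-1.0000e-03, -5.9648e+01,  1.6080e+00, -2.8119e+01,  1.2000e-02,
        1.0000e-02, -0.0000e+00]), 'ee_pos': array([194.02 , 645.927, 252.318]), 'ee_rot': array([-4.570e-01, -3.108e+00,  3.000e-03]), 'ft_force': array([-0.555,  0.186, -0.457]), 'torque': array([-0.005,  0.017,  0.047]), 'opening': np.float64(85.155)}
[[-0.96  0.29 -0.  ]
 [ 0.29  0.96 -0.  ]
 [-0.   -0.   -1.  ]]
scene stand 0.94 [290. 290.] [648.  69.   0.]
scene cap_yellow 0.65 [188. 195.] [ 625. -168.  180.]
scene cap_blue 0.68 [420. 285.] [673. 312. 180.]
scene cap_blue 0.25 [241. 213.] [631. -42. 180.]
scene press_l 0.64 [237. 185.] [558. -88. 180.]
scene press_r 0.64 [237. 185.] [558. -88. 180.]
scene tip_l 0.72 [228. 170.] [ 519. -130.  180.]
scene tip_l 0.58 [414. 240.] [577. 286. 180.]
scene tip_r 0.72 [228. 170.] [ 519. -130.  180.]
scene tip_r 0.58 [414. 240.] [577. 286. 180.]
scene grip_l 0.74 [243. 212.] [627. -39. 180.
[... 684 characters left out ...]
617. -173.  180.]
top press_r 0.79 [324. 213.] [534. -82. 180.]
top press_r 0.63 [181. 195.] [583. 251. 180.]
top press_r 0.18 [362. 177.] [ 617. -173.  180.]
top tip_l 0.86 [165. 199.] [575. 289. 180.]
top tip_l 0.57 [341. 214.] [ 530. -121.  180.]
top tip_r 0.86 [165. 199.] [575. 289. 180.]
top tip_r 0.57 [341. 214.] [ 530. -121.  180.]
top grip_l 0.9 [303. 174.] [627. -35. 180.]
top grip_l 0.66 [210. 161.] [662. 184. 180.]
top grip_r 0.9 [303. 174.] [627. -35. 180.]
top grip_r 0.66 [210. 161.] [662. 184. 180.]
top flux 0.78 [223. 274.] [383. 181.   0.]
top flux 0.72 [253. 274.] [382.  99.   0.]
top pliers 0.72 [341. 214.] [ 540. -143.    0.]
top pliers 0.64 [414. 225.] [ 505. -336.    0.]
```

View pics/scene0.png

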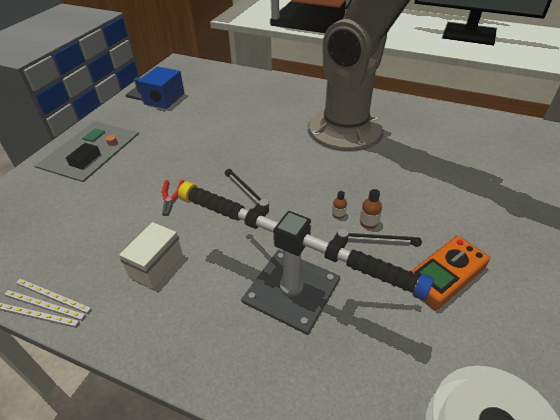

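View pics/top0.png

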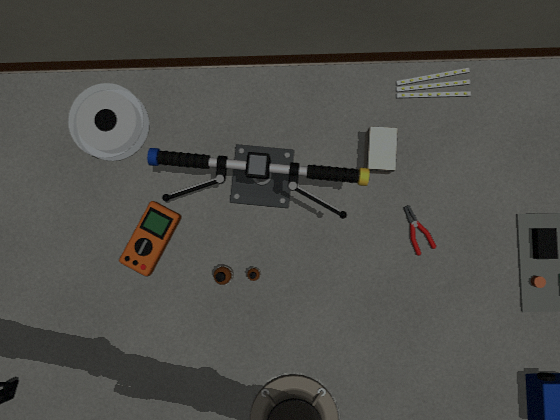

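The yellow cap is at (187,190) in the scene picture and (364,177) in the top picture, which is the -y (right) half. Blue is at (154,156) in the top picture. The lever tips are at about (343,215) for the right and (166,198) for the left. I'll refine the blade positions with depth.

```bash
cat >> h.py <<'E'
def cloud(cam,d):
    i=ctrl.camera_info(cam);K=np.array(i["mtx"]);T=np.array(i["extrinsics"])
    v,u=np.nonzero(d>0);z=d[v,u]
    P=(np.linalg.inv(K)@np.stack([u*z,v*z,z]));return (T[:3,:3].T@(P-T[:3,3:])).T
E
python3 - <<'E'
from h import *
from scipy.optimize import least_squares
for c in("top","scene"):
    P=cloud(c,np.load(c+"d.npy"));P=P[(P[:,2]>160)&(P[:,2]<215)&(P[:,0]>450)&(P[:,0]<760)&(abs(P[:,1]-70)<300)]
    m=np.array([648,68])
    for it in range(3):
        t=np.radians(-7.2) if it==0 else t
        xs=np.array([np.cos(t),np.sin(t)]);ys=np.array([-xs[1],xs[0]])
        Q=np.c_[(P[:,:2]-m)@xs,(P[:,:2]-m)@ys,P[:,2]]
        b=Q[(abs(Q[:,0])<28)&(abs(Q[:,1])>135)]
        k=np.polyfit(b[:,1],b[:,0],1);t-=np.arctan(k[0]);m=m+xs*k[1]
        m=m+ys*(b[:,1].max()+b[:,1].min())/2
    print(c,"mid",m.round(1),"yaw",np.degrees(t).round(2),"yrange",b[:,1].min().round(),b[:,1].max().round(),"zmax",np.percentile(b[:,2],90))
    L=Q[(Q[:,0]<-30)]
    for sg in(1,-1):
        l=L[L[:,1]*sg>0];a=l[np.argsort(l[:,0])][:6].mean(0)
        bl=l[(l[:,0]<-55)&(l[:,2]>176)];kk=np.polyfit(bl[:,1],bl[:,0],1) if len(bl)>5 else None
        tip=bl[np.argsort(-sg*bl[:,1])][:6].mean(0)
        print(sg,len(l),"lowx",a.round(),"outer",tip.round(),"line",kk, np.percentile(l[:,2],[5,50,95]).round())
E
```

```text
top mid [644.9  69.9] yaw -6.82 yrange -258.0 258.0 zmax 198.81514622952858
1 396 lowx [-99. 206. 184.] outer [-92. 215. 185.] line [-0.42399075 -2.98748964] [180. 187. 193.]
-1 384 lowx [ -99. -207.  184.] outer [ -91. -214.  185.] line [ 0.42751509 -2.3663965 ] [181. 187. 193.]
scene mid [654.3  69.8] yaw -6.96 yrange -258.0 258.0 zmax 198.27367414332522
1 840 lowx [-105.  207.  188.] outer [-99. 216. 183.] line [-0.42630845 -8.49028092] [177. 187. 194.]
-1 499 lowx [-103. -204.  188.] outer [ -97. -212.  185.] line [  0.41734802 -10.37596974] [177. 187. 195.]
```

Request:
{"op": "move_arm", "data": {
  "series": [-1,-0.05,0,0,5,-1,-0.05,0,0,5,-1,-0.05,0,0,5,-1,-0.05,0,0,5,-1,-0.05,-0.02,0,5,-1,-0.05,-0.02,0,5,-1,-0.05,-0.02,0,5,-1,-0.05,-0.02,0,5],
  "squeeze": 40
}}

```text
clock: 2.2
ee_pos: [457.7, 380.9, 253.4]
ee_rot: [1.498, 2.761, 0.001]
ft_force: [1.6, -0.3, -0.1]
opening: -0.4
```

Request:
{"op": "move_arm", "data": {
  "series": [-1,-0.037,-0.0195,0,5,-1,-0.039,-0.016,0,5,-1,-0.04,-0.013,0,5,-1,-0.041,-0.009,0,5,-1,-0.042,-0.0055,0,5,-1,-0.042,-0.002,0,5,-1,-0.042,0.002,0,5,-1,-0.042,0.0055,0,5,-1,-0.041,0.009,0,5,-1,-0.04,0.0125,0,5,-1,-0.039,0.016,0,5,-1,0,0,0,0]
}}

```text
clock: 3.4
ee_pos: [502.3, -84.0, 254.0]
ee_rot: [2.608, 1.747, 0.0]
ft_force: [-0.2, 0.3, -0.4]
opening: -0.1
```

```bash
python3 - <<'E'
from h import *
s=ctrl.sense();print(s["ee_pos"],R.from_rotvec(s["ee_rot"]).as_matrix().round(3)[:,1],s["ft_force"],s["joints"].round(2))
im,d=ctrl.get_image("wrist");cv2.imwrite("pics/w1.png",im)
for l in("press_r","tip_r"):
  for r in ctrl.landmark_of(l,"wrist")[:3]:print(l,r["p"],r["xy"],px2z("wrist",*r["xy"],180).round(1))
P=cloud("wrist",d);P=P[(P[:,2]>176)&(P[:,2]<192)&(P[:,1]<20)]
t=np.radians(-6.85);xs=np.array([np.cos(t),np.sin(t)]);ys=np.array([-xs[1],xs[0]])
Q=np.c_[(P[:,:2]-[647,69.9])@xs,(P[:,:2]-[647,69.9])@ys];l=Q[(Q[:,0]<-45)&(Q[:,0]>-115)];print(len(l))
for y in range(-220,-100,10):
  k=l[abs(l[:,1]-y)<5]
  if len(k):print(y,np.percentile(k[:,0],[3,50,97]).round(1))
E
```

```text
[502.31062386 -83.9692854  254.01972778] [ 0.925 -0.38   0.002] [-0.19259479  0.3279931  -0.38735493] [-0.52  0.23  0.66  1.98 -0.16  0.99 -0.17]
press_r 0.88 [346.6, 204.9] [546.8 -78.5 180. ]
tip_r 0.73 [345.3, 266.8] [ 532.7 -117.6  180. ]
5396
-210 [-96.4 -91.4 -87. ]
-200 [-99.9 -92.6 -84.2]
-190 [-97.8 -91.  -80.6]
-180 [-90.8 -84.7 -76.4]
-170 [-86.4 -80.4 -72. ]
-160 [-82.2 -76.4 -67.8]
-150 [-77.9 -71.9 -63.3]
-140 [-73.5 -67.7 -59. ]
-130 [-69.2 -63.3 -54.8]
-120 [-65.  -59.  -50.4]
-110 [-60.7 -54.7 -46.2]
```

View pics/w1.png

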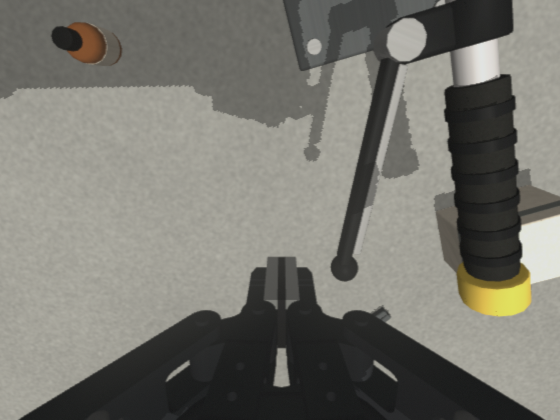

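The fingers are closed, with the blade to their right: tip at (345,267) and press point near (350,210). I'll descend, then creep in.

Request:
{"op": "move_arm", "data": {
  "series": [-1,0.006,0,0.035,0,-1,0,0,0.035,0,-1,0,0,0,0,-1,0,0.01,0,0,-1,0,0.006,0,0,-1,0,0,0,0,-1,0,0,0,0]
}}

```text
clock: 4.25
ee_pos: [520.5, -78.1, 184.4]
ee_rot: [2.6, 1.762, 0.003]
ft_force: [0.5, 0.5, -1.0]
opening: 0.2
```

Request:
{"op": "move_arm", "data": {
  "series": [-1,0,0.005,0,0,-1,0,0.005,0,0,-1,0,0.005,0,0,-1,0,0,0,0,-1,0,0,0,0]
}}

```text
clock: 4.75
ee_pos: [533.2, -83.4, 183.1]
ee_rot: [-2.6, -1.762, 0.001]
ft_force: [-1.9, 0.8, 2.2]
opening: 0.2
```

Request:
{"op": "move_arm", "data": {
  "series": [-1,0,0.005,0,0,-1,0,0.005,0,0,-1,0,0.005,0,0,-1,0,0,0,0,-1,0,0,0,0]
}}

```text
clock: 5.25
ee_pos: [546.9, -89.8, 182.9]
ee_rot: [-2.601, -1.762, 0.003]
ft_force: [-5.3, -1.8, 0.9]
opening: -0.3
```

```bash
cat > lv.py <<'E'
from h import *
import sys
s=ctrl.sense();print(s["ee_pos"].round(1),s["ft_force"].round(1))
im,d=ctrl.get_image("wrist");cv2.imwrite(f"pics/{sys.argv[1]}.png",im);sg=int(sys.argv[2])
P=cloud("wrist",d);P=P[(P[:,2]>184)&(P[:,2]<192)]
t=np.radians(-6.85);xs=np.array([np.cos(t),np.sin(t)]);ys=np.array([-xs[1],xs[0]])
Q=np.c_[(P[:,:2]-[647,69.9])@xs,((P[:,:2]-[647,69.9])@ys)*sg];l=Q[(Q[:,0]<-25)&(Q[:,0]>-115)&(Q[:,1]>60)]
yy=[];xx=[]
for y in range(105,150,5):
  k=l[abs(l[:,1]-y)<2.5]
  if len(k)>5:yy.append(y);xx.append(np.median(k[:,0]))
print(yy,np.round(xx,1));
if len(yy)>2:print("splay",-np.arctan(np.polyfit(yy,xx,1)[0]),"-> joint",.42+np.arctan(np.polyfit(yy,xx,1)[0]))
E
python3 lv.py w2 -1
```

```text
[546.9 -89.8 182.9] [-5.3 -1.8  0.9]
[105, 110, 115, 120, 125, 130, 135, 140, 145] [-42.3 -43.5 -44.9 -46.3 -47.6 -48.9 -50.2 -51.6 -52.9]
splay 0.2602468402560491 -> joint 0.15975315974395088
```

Request:
{"op": "move_arm", "data": {
  "series": [-1,0,0.004,0,0,-1,0,0.004,0,0,-1,0,0.003,0,0,-1,0,0.002,0,0,-1,0,0,0,0]
}}

```text
clock: 5.8
ee_pos: [558.8, -94.3, 182.8]
ee_rot: [-2.6, -1.762, 0.003]
ft_force: [-6.2, -0.8, 1.7]
opening: 0.3
```

```bash
python3 lv.py w3 -1
```

```text
[558.8 -94.3 182.8] [-6.2 -0.8  1.7]
[105, 110, 115, 120, 125, 130, 135, 140, 145] [-39.  -39.5 -40.1 -40.7 -41.3 -41.8 -42.5 -43.1 -43.5]
splay 0.11497096592107253 -> joint 0.30502903407892745
```

Close to the stop, so small steps until the force climbs.

Request:
{"op": "move_arm", "data": {
  "series": [-1,0,0.0015,0,0,-1,0,0.001,0,0,-1,0,0,0,0,-1,0,0,0,0]
}}

```text
clock: 6.25
ee_pos: [561.0, -94.9, 182.8]
ee_rot: [-2.599, -1.762, 0.003]
ft_force: [-6.5, -0.7, 1.0]
opening: 0.3
```

```bash
python3 lv.py w4 -1
```

```text
[561.  -94.9 182.8] [-6.5 -0.7  1. ]
[105, 110, 115, 120, 125, 130, 135, 140, 145] [-38.3 -38.7 -39.2 -39.6 -40.3 -40.5 -41.  -41.4 -42. ]
splay 0.09084520865262821 -> joint 0.3291547913473718
```

View pics/w4.png

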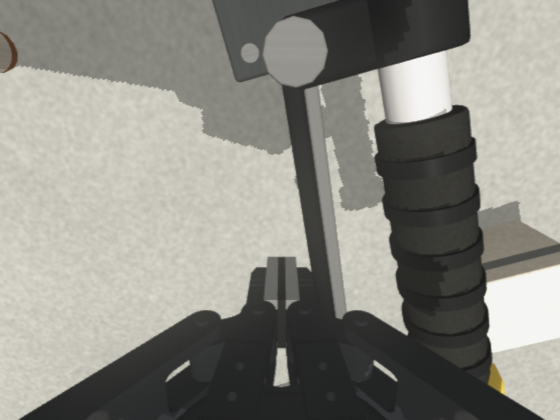

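The blade (300,90 to 330,310) is nearly parallel to the grip with a clear gap. I'll add a 1 mm nudge onto the stop and hold.

Request:
{"op": "move_arm", "data": {
  "series": [-1,0,0.001,0,0,-1,0,0,0,0,-1,0,0,0,0,-1,0,0,0,0,-1,0,0,0,0,-1,0,0,0,0,-1,0,0,0,0,-1,0,0,0,0,-1,0,0,0,0,-1,0,0,0,0,-1,0,0,0,0,-1,0,0,0,0]
}}

```text
clock: 7.5
ee_pos: [561.3, -95.1, 182.8]
ee_rot: [-2.598, -1.762, 0.004]
ft_force: [-8.0, -0.2, 2.5]
opening: -0.2
```

```bash
python3 lv.py w5 -1
```

```text
[561.3 -95.1 182.8] [-8.  -0.2  2.5]
[105, 110, 115, 120, 125, 130, 135, 140, 145] [-38.2 -38.6 -39.  -39.5 -39.9 -40.4 -40.8 -41.3 -41.7]
splay 0.08766258943837196 -> joint 0.332337410561628
```

Held at the stop. Now back off.

Request:
{"op": "move_arm", "data": {
  "series": [-1,0,-0.008,0,0,-1,0,-0.01,0,0,-1,0,-0.01,0,0,-1,0,-0.01,0,0,-1,0,-0.01,0,0,-1,0,-0.012,0,0,-1,0,0,-0.035,0,-1,0,0,-0.035,0,-1,0,0,0,0,-1,0,0,0,0]
}}

```text
clock: 8.55
ee_pos: [507.5, -72.7, 254.1]
ee_rot: [2.599, 1.763, 0.004]
ft_force: [0.9, 0.5, -0.1]
opening: -0.2
```

```bash
python3 lv.py w6 -1; python3 - <<'E'
from h import *
im,d=ctrl.get_image("scene");cv2.imwrite("pics/s6.png",im)
print(R.from_rotvec(ctrl.sense()["ee_rot"]).as_matrix().round(3)[:,1],ctrl.sense()["joints"].round(2))
E
```

```text
[507.5 -72.7 254.1] [ 0.9  0.5 -0.1]
[105, 110, 115, 120, 125, 130, 135, 140, 145] [-47.  -49.7 -51.4 -54.  -56.1 -58.6 -60.5 -62.7 -65. ]
splay 0.4190753694411548 -> joint 0.0009246305588451742
[ 0.929 -0.37  -0.001] [-0.54  0.24  0.66  1.97 -0.17  0.99 -0.17]
```

Right lever is fully out (0.001 rad). On to the blue side.

Request:
{"op": "move_arm", "data": {
  "series": [-1,0.038,-0.01,0,-3.7,-1,0.039,-0.008,0,-3.7,-1,0.039,-0.005,0,-3.7,-1,0.04,-0.003,0,-3.7,-1,0.04,0,0,-3.7,-1,0.04,0.0025,0,-3.7,-1,0.039,0.005,0,-3.7,-1,0.039,0.0075,0,-3.7,-1,0,0,0,0,-1,0,0,0,0]
}}

```text
clock: 9.65
ee_pos: [543.6, 243.1, 251.6]
ee_rot: [-2.061, -2.37, 0.004]
ft_force: [0.3, -0.1, -0.3]
opening: -0.2
```

```bash
python3 lv.py w7 1; python3 - <<'E'
from h import *
s=ctrl.sense();print(R.from_rotvec(s["ee_rot"]).as_matrix().round(3)[:,1])
p=s["ee_pos"][:2]-[647,69.9];t=np.radians(-6.85);xs=np.array([np.cos(t),np.sin(t)]);print("tcp in stand",p@xs,p@[-xs[1],xs[0]])
E
```

```text
[543.6 243.1 251.6] [ 0.3 -0.1 -0.3]
[115, 120, 125, 130, 135, 140, 145] [-44.7 -50.2 -54.9 -56.4 -58.9 -61.  -63.6]
splay 0.530373380773517 -> joint -0.11037338077351705
[ 0.991  0.136 -0.002]
tcp in stand -122.83778519724447 158.14007720922274
```

View pics/w7.png

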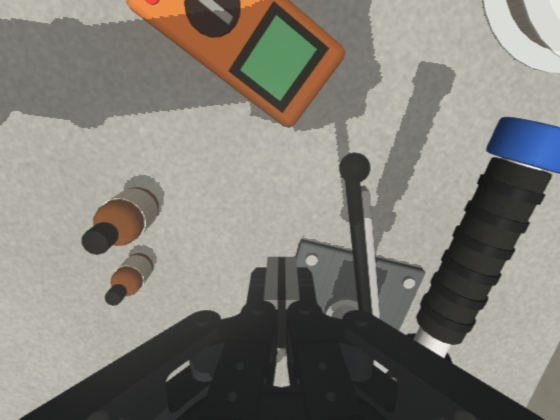

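The lever tip is at (354,167), with the blade running to the right of the closed fingers and the blue cap beyond. Descend and press.

Request:
{"op": "move_arm", "data": {
  "series": [-1,0,0,0.034,0,-1,0,0,0.034,0,-1,0,0,0,0,-1,0,0.01,0,0,-1,0,0.007,0,0,-1,0,0.005,0,0,-1,0,0.005,0,0,-1,0,0,0,0,-1,0,0,0,0]
}}

```text
clock: 10.6
ee_pos: [571.3, 246.2, 185.6]
ee_rot: [2.063, 2.369, 0.001]
ft_force: [0.1, 0.2, 0.2]
opening: -0.2
```

Request:
{"op": "move_arm", "data": {
  "series": [-1,0,0.005,0,0,-1,0,0.005,0,0,-1,0,0.005,0,0,-1,0,0,0,0,-1,0,0,0,0]
}}

```text
clock: 11.1
ee_pos: [585.6, 248.7, 184.9]
ee_rot: [-2.062, -2.369, 0.001]
ft_force: [-4.2, 2.2, 0.0]
opening: -0.1
```

```bash
sed -i 's/range(105,150,5)/eval(sys.argv[3])/' lv.py; python3 lv.py w8 1 "range(110,200,10)"
```

```text
[585.6 248.7 184.9] [-4.2  2.2  0. ]
[170, 180, 190] [-59.1 -74.1 -67.6]
splay 0.39985091197468625 -> joint 0.020149088025313733
```

Request:
{"op": "move_arm", "data": {
  "series": [-1,0,0.004,0,0,-1,0,0.004,0,0,-1,0,0.003,0,0,-1,0,0.002,0,0,-1,0,0,0,0,-1,0,0,0,0]
}}

```text
clock: 11.75
ee_pos: [598.0, 250.3, 185.0]
ee_rot: [-2.062, -2.368, 0.002]
ft_force: [-5.5, 2.7, 0.3]
opening: -0.1
```

```bash
python3 lv.py w9 1 "range(165,205,3)"; python3 - <<'E'
from h import *
for c in("top","scene"):
    im,d=ctrl.get_image(c);cv2.imwrite(f"pics/{c}9.png",im)
    for r in ctrl.landmark_of("tip_l",c)[:2]:print(c,r["p"],r["xy"],px2z(c,*r["xy"],180).round())
E
```

```text
[598.  250.3 185. ] [-5.5  2.7  0.3]
[171, 174, 177, 180, 183, 186, 189, 192, 195, 198, 201, 204] [-46.3 -48.9 -53.5 -55.9 -62.1 -54.7 -52.4 -52.7 -53.2 -53.9 -54.2 -54.6]
splay 0.11403088844041719 -> joint 0.3059691115595828
top 0.66 [344.7, 212.9] [ 533. -130.  180.]
scene 0.74 [413.9, 258.2] [619. 292. 180.]
scene 0.66 [228.0, 171.3] [ 525. -127.  180.]
```

Request:
{"op": "move_arm", "data": {
  "series": [-1,0,0.002,0,0,-1,0,0.0015,0,0,-1,0,0.001,0,0,-1,0,0,0,0,-1,0,0,0,0]
}}

```text
clock: 12.5
ee_pos: [602.4, 250.7, 185.0]
ee_rot: [-2.063, -2.368, 0.002]
ft_force: [-6.5, 1.9, 1.2]
opening: 0.1
```

```bash
python3 lv.py w10 1 "range(191,208,2)"
```

```text
[602.4 250.7 185. ] [-6.5  1.9  1.2]
[191, 193, 195, 197, 199, 201, 203, 205, 207] [-47.4 -47.6 -47.8 -48.  -48.3 -48.4 -48.7 -48.7 -49.5]
splay 0.1122781626011849 -> joint 0.3077218373988151
```

Request:
{"op": "move_arm", "data": {
  "series": [-1,0,0.001,0,0,-1,0,0.001,0,0,-1,0,0,0,0,-1,0,0,0,0]
}}

```text
clock: 12.95
ee_pos: [603.2, 250.7, 184.8]
ee_rot: [-2.061, -2.367, 0.006]
ft_force: [-9.9, 1.1, 3.4]
opening: -0.1
```

```bash
python3 lv.py w11 1 "range(191,208,2)"
```

```text
[603.2 250.7 184.8] [-9.9  1.1  3.4]
[191, 193, 195, 197, 199, 201, 203, 205, 207] [-46.7 -46.8 -47.1 -47.2 -47.3 -47.7 -47.7 -47.8 -48.4]
splay 0.09439589029597548 -> joint 0.32560410970402454
```

At the stop: force has risen to 10 N with only 0.8 mm of motion for 2 mm commanded. I'll hold 1.2 s, then release.

Request:
{"op": "move_arm", "data": {
  "series": [-1,0,0,0,0,-1,0,0,0,0,-1,0,0,0,0,-1,0,0,0,0,-1,0,0,0,0,-1,0,0,0,0,-1,0,0,0,0,-1,0,0,0,0,-1,0,0,0,0,-1,0,0,0,0,-1,0,0,0,0,-1,0,0,0,0]
}}

```text
clock: 14.2
ee_pos: [603.2, 250.8, 184.8]
ee_rot: [-2.061, -2.367, 0.006]
ft_force: [-9.5, 1.6, 3.5]
opening: 0.0
```

Request:
{"op": "move_arm", "data": {
  "series": [-1,0,-0.008,0,0,-1,0,-0.01,0,0,-1,0,-0.01,0,0,-1,0,-0.01,0,0,-1,0,-0.01,0,0,-1,0,-0.014,0,0,-1,0,0,-0.035,0,-1,0,0,-0.035,0,-1,0,-0.04,0,0,-1,0,0,0,0,-1,0,0,0,0]
}}

```text
clock: 15.3
ee_pos: [504.1, 236.8, 255.9]
ee_rot: [2.063, 2.369, 0.003]
ft_force: [0.8, 0.5, 0.1]
opening: 0.1
```

```bash
python3 lv.py w12 1 "range(135,185,5)"; python3 - <<'E'
from h import *
a=cv2.imread("pics/scene0.png")
im,d=ctrl.get_image("scene");cv2.imwrite("pics/s12.png",im)
for l in("tip_l","meter","flux","pliers","kitbox"):
    for r in ctrl.landmark_of(l,"scene")[:2]:print(l,round(r["p"],2),np.round(r["xy"]))
E
```

```text
[504.1 236.8 255.9] [0.8 0.5 0.1]
[135, 140, 145, 150, 155, 160, 165, 170, 175, 180] [-58.5 -61.2 -63.4 -65.5 -67.7 -70.2 -72.  -74.6 -77.1 -78.9]
splay 0.4250685688335932 -> joint -0.00506856883359319
tip_l 0.71 [415. 242.]
tip_l 0.58 [225. 172.]
meter 0.59 [443. 276.]
flux 0.9 [366. 223.]
flux 0.81 [335. 213.]
pliers 0.74 [168. 205.]
kitbox 0.77 [156. 262.]
```

View pics/s12.png

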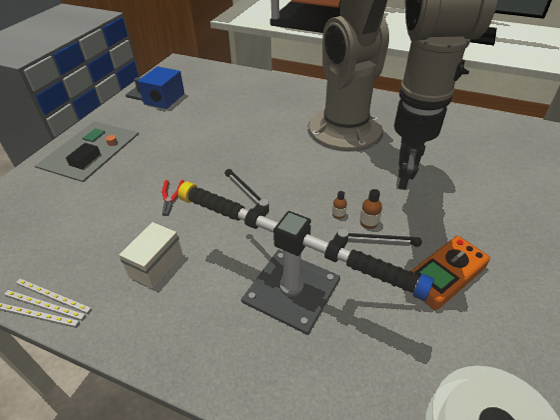

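Both levers are out: tips at (228,172) and (416,241), as at the start. The bench items haven't moved and the gripper is clear, so I'll hand in.

```bash
python3 -c "
from station import ctrl
print(ctrl.sense()['clock']);print(ctrl.sign_off())"
```

```text
15.65
the job is handed in; nothing more can be done
None
```

I checked both brake levers, the yellow-capped (right) side first and then the blue-capped (left) side, and handed the job in at 15.7 s.

- **Yellow side:** I pressed the lever with the backs of the closed fingers to about 0.33 rad. I held it for over a second at about 8 N, and it sprang back to about 0.00 rad.
- **Blue side:** I pressed this lever the same way to about 0.33 rad. I held it for over a second at about 10 N, and it sprang back to about 0.00 rad.
- **Last checks:** The final scene picture shows both levers out, the bench items within a few pixels of where they began, and the arm clear of everything.
- **Disagreements:** Lever angles on the blue side, which the fingers partly hid, were unreliable in three pictures: one read -0.11 rad with the lever still untouched. There I went by the visible outer end of the blade, the gripper position and the rise in force. The top and scene cameras placed the stand about 10 mm apart, so I used the wrist camera close up instead.

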